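# Put the washed pie weights in the proofing box and shut its lid

### The arm

A 6-joint arm with a two-finger parallel gripper is mounted at the origin on the work surface. World frame = base frame: x ahead of the robot, y to its left, z up, the work surface at z = 0. Lengths are in m, angles in rad, forces in N, time in s.
With the tool pointing down it reaches from about 0.35 to 0.975 m from the base axis. Payload 4.9 kg.
Tool frame: the origin (TCP) lies midway between the tips of the shut fingers; the grasp point (between the pads) lies 19 mm behind it (ctrl.hold_point_z is the distance from the TCP to the grasp point, in m); z points along the fingers, y is the line along which they close (so a half turn about z gives the same grasp; the last joint's range is limited). The gripper opens to 85 mm and grips with 20 to 120 N. Pads are 22 mm wide; open, the fingers measure 114 mm over their backs; the gripper's body (76 mm by 85 mm) begins 54 mm behind the grasp point. The pads swing forward as they close: fully open they stand 13 mm farther back than shut.
Start: joints at [-1.299, 0.053, 1.613, -0, 1.476, -0.119], TCP at [0.238, -0.578, 0.231] pointing down, gripper open.
Joint ranges: [-3.01, 3.01], [-1.01, 2.22], [0.06, 2.58], [-1.02, 4.17], [0.09, 2.62], [-3.14, 3.14]. Speed limits (rad/s): [2.57, 2.57, 3.14, 3.14, 3.14, 3.14].

### API

Orientations are given as a rotation vector (axis times angle).
In Python, from station import status, viewer, finish_job, ctrl gives the robot as it stands.
- The arm moves only by the shell command python3 -m jog 'ROWS' [FORCE]. ROWS is JSON, a list of rows, each a list of 7 numbers: the turn, a rotation vector about the tool's x, y, z each as a share of 5 degrees, from -1 to 1, then the shift along the tool's x, y, z each as a share of 30 mm, from -1 to 1, then the opening, from -1 (shut) to 1 (fully open). A call has 1 to 5 rows; each row shifts and turns the commanded pose from where the row before left it, along the tool's axes as they then stand; what a row does not reach is not made up. A row lasts 1/8 s, in which the tool goes at most 62.5 mm and 10.7 degrees, less where a joint would pass 70% of its speed; a pose out of reach is approached as far as the arm can. A call with a number of a shift or a turn outside -1 to 1 is refused whole. A call with a gripper value outside its range is refused whole. The fingers move at their own pace and stop on an object; FORCE is the grip in N (left out, the last holds). Time passes only in rows, so rows that do not move let the fingers close. It gives the time, the measured TCP pose, the force, the opening and the grip force at its end, in the units of the state.
- status.get_obs(): the state, without advancing time (a new reading comes with each control period).
- viewer.get_image(name): name is "scene" or "top" or "wrist"; returns a dict with "img" (400x640x3 uint8, red, green, blue), "fovy" (degrees; the focal length in pixels is half the picture's height over the tangent of half this angle, whatever the lens; pixels are square), "cx", "cy" (the principal point, pixels), "distortion" ([k1, k2, p1, p2, k3] as OpenCV has them; the pictures are not rectified), "rvec" (rotation vector, rad) and "tvec" (3), from world to camera coordinates, as OpenCV has them. Camera axes: x right, y down, z forward; pixel columns grow to the right and rows downward; lengths in m; the calibration is good to about 2 mm. A picture is of the moment at which its call begins. There is no depth.
- finish_job(): hands the job in; it is judged then, once.
The state is a dict: "t": time; "q": joint angles; "dq": joint speeds; "effort": joint torques, N m; "tool_pos": TCP position; "tool_rot": TCP orientation; "contact_force": force on the tool from outside, world axes, zero at the start; "wrist_torque": the same for the moment, N m; "opening": finger opening in m; "grip_force": force on a finger pad.
Only numpy, scipy, OpenCV 4.12 (cv2) and the standard library are available. Lean on these libraries where they do the work, as an engineer would, in place of code of your own. Each camera call takes 0.05 s, during which the arm holds its last target. There are 200 camera calls.

### The job

Put the washed pie weights into the clear proofing box to dry: lift the wooden cover off the white dish by its knob and lay it flat on the bare stone sill, then pick up the dish, tip its weights into the box, and set the empty dish back upright in the middle of its cork mat. Any stray weights lying on the sill go into the box as well. When every weight is in, gently lower the box's hinged lid until it is fully shut, and leave the ramekin, the scraper and the wooden spoon where they are.

Things in the scene. Friction and masses are not known exactly. Their poses are not given: they have to be found in the camera images.
- proof_box: clear acrylic open-topped box with grey edge trim, fixed to the sill: 180 (x) x 220 (y) x 90 (z) mm outside, walls and floor 5 mm; origin at the centre of its underside; the hinge runs along its far (+x) rim
- box_lid (a joint): angle of the box's hinged lid, rad: 0 shut, grows as it opens (about 1.57 upright); starts open, 1.35 to 1.57; the hinge is stiff and the lid stays where it is left (about 0.5 N m closes it)
- box_lid_hinge (a point): middle of the lid's hinge line, on the far top rim of the box, at the lower face of the lid; the hinge line runs along the box's y. Its axes turn with the lid: own -x points from the hinge to the free edge, own z is the lid's outer (upper) face normal. The lid is a clear panel with grey trim, 8 mm thick, 180 mm from hinge to free edge, 220 mm wide, 0.22 kg
- box_lid_tab (a point): centre of the orange finger tab, 60 mm wide, 8 mm thick, that sticks out 25 mm from the middle of the lid's free edge; 191.5 mm from the hinge; same axes as the hinge point
- mat: cork mat, fixed, 140 (x) x 150 (y) x 4 mm; origin at the centre of its underside
- dish: white ceramic scoop-shaped dish on the mat, 122 (x) x 130 (y) mm, 0.28 kg, side walls and the +y end wall 50 mm high and 6 mm thick, floor 6 mm; its -y end is open for pouring: from y = -20 mm the floor ramps up to a lip 18 mm high; origin at the centre of its underside, z up
- dish_grip (a point): grip point on the dish's blue flat tab handle, which rises from the top of the +y end wall and flares outward (to +y) at 35 degrees from upright: 60 mm wide (x), 8 mm thick, 45 mm long; the point is in the middle of its thickness, 26 mm up it, at (0, 76.9, 69.3) mm in the dish's frame; axes parallel to the dish's
- dish_lip (a point): middle of the dish's pouring lip, at (0, -65, 18) mm in the dish's frame
- cover: loose wooden cover lying on the dish: plate 122 x 122 x 8 mm over a 104 x 100 x 8 mm inset that drops between the dish's walls, 0.12 kg; origin at the centre of the underside of the inset, z up; the plate's top is 16 mm above it
- cover_knob (a point): grip point of the cover's dark upright knob, 26 mm in diameter, 34 mm high, standing on the middle of the plate; the point is on its axis, 40 mm above the cover's origin and 10 mm below the knob's top
- weight_1: terracotta-brown pillow-shaped pie weight, 28 x 28 x 18 mm, 28 g; origin at the centre of one of its 28 x 28 faces (the underside as it starts), own z pointing through the 18 mm thickness, so its centre is 9 mm along own z. May be absent (None); starts in the dish under the cover
- weight_2: terracotta-brown pillow-shaped pie weight, 28 x 28 x 18 mm, 28 g; origin at the centre of one of its 28 x 28 faces (the underside as it starts), own z pointing through the 18 mm thickness, so its centre is 9 mm along own z. May be absent (None); starts in the dish under the cover
- weight_3: terracotta-brown pillow-shaped pie weight, 28 x 28 x 18 mm, 28 g; origin at the centre of one of its 28 x 28 faces (the underside as it starts), own z pointing through the 18 mm thickness, so its centre is 9 mm along own z. May be absent (None); starts in the dish under the cover
- weight_4: terracotta-brown pillow-shaped pie weight, 28 x 28 x 18 mm, 28 g; origin at the centre of one of its 28 x 28 faces (the underside as it starts), own z pointing through the 18 mm thickness, so its centre is 9 mm along own z. May be absent (None); starts in the dish under the cover
- weight_5: terracotta-brown pillow-shaped pie weight, 28 x 28 x 18 mm, 28 g; origin at the centre of one of its 28 x 28 faces (the underside as it starts), own z pointing through the 18 mm thickness, so its centre is 9 mm along own z. May be absent (None); starts in the dish under the cover
- stray_1: terracotta-brown pillow-shaped pie weight, 28 x 28 x 18 mm, 28 g; origin at the centre of one of its 28 x 28 faces (the underside as it starts), own z pointing through the 18 mm thickness, so its centre is 9 mm along own z. May be absent (None); starts loose on the sill
- stray_2: terracotta-brown pillow-shaped pie weight, 28 x 28 x 18 mm, 28 g; origin at the centre of one of its 28 x 28 faces (the underside as it starts), own z pointing through the 18 mm thickness, so its centre is 9 mm along own z. May be absent (None); starts loose on the sill
- stray_3: terracotta-brown pillow-shaped pie weight, 28 x 28 x 18 mm, 28 g; origin at the centre of one of its 28 x 28 faces (the underside as it starts), own z pointing through the 18 mm thickness, so its centre is 9 mm along own z. May be absent (None); starts loose on the sill
- ramekin: small glass ramekin, 80 mm across, 45 mm high; origin under its centre; leave alone
- scraper: steel bench scraper lying flat, 75 x 120 mm, dark wooden grip, 24 mm high; origin under its centre; leave alone
- spoon: wooden spoon 240 mm long lying along its own x, 20 mm high; origin under its middle; leave alone
Not all that is in view belongs to the job. Of the things shaped like the cover, the wooden one is meant. Of the things that look like the dish, take the one that is nearest to the robot's base at the start.

How it is judged:
On the way, in this order (a step that is already met when the one before it is completed fails the run):
1. the wooden cover is off the dish and lies flat and released on the sill (height (world z) of cover below 0.008 m and angle between cover's own z axis and vertical below 0.12 rad and linear speed of cover below 0.03 m/s and horizontal distance between cover and dish above 0.11 m and contact force between the fingers and cover below 0.5 N), for 0.2 s.
2. the dish is lifted and tipped (its own up axis more than 0.4 rad from vertical) (angle between dish's own z axis and vertical above 0.4 rad and height (world z) of dish above 0.06 m), for 0.05 s.
3. all pie weights are in the box (x of weight_1 in the frame of proof_box between -0.09 and 0.09 m and y of weight_1 in the frame of proof_box between -0.11 and 0.11 m and z of weight_1 in the frame of proof_box between -0.005 and 0.088 m and x of weight_2 in the frame of proof_box between -0.09 and 0.09 m and y of weight_2 in the frame of proof_box between -0.11 and 0.11 m and z of weight_2 in the frame of proof_box between -0.005 and 0.088 m and x of weight_3 in the frame of proof_box between -0.09 and 0.09 m and y of weight_3 in the frame of proof_box between -0.11 and 0.11 m and z of weight_3 in the frame of proof_box between -0.005 and 0.088 m and x of weight_4 in the frame of proof_box between -0.09 and 0.09 m and y of weight_4 in the frame of proof_box between -0.11 and 0.11 m and z of weight_4 in the frame of proof_box between -0.005 and 0.088 m and x of weight_5 in the frame of proof_box between -0.09 and 0.09 m and y of weight_5 in the frame of proof_box between -0.11 and 0.11 m and z of weight_5 in the frame of proof_box between -0.005 and 0.088 m and x of stray_1 in the frame of proof_box between -0.09 and 0.09 m and y of stray_1 in the frame of proof_box between -0.11 and 0.11 m and z of stray_1 in the frame of proof_box between -0.005 and 0.088 m and x of stray_2 in the frame of proof_box between -0.09 and 0.09 m and y of stray_2 in the frame of proof_box between -0.11 and 0.11 m and z of stray_2 in the frame of proof_box between -0.005 and 0.088 m and x of stray_3 in the frame of proof_box between -0.09 and 0.09 m and y of stray_3 in the frame of proof_box between -0.11 and 0.11 m and z of stray_3 in the frame of proof_box between -0.005 and 0.088 m), for 0.2 s.
4. the box's hinged lid is shut (value of joint box_lid below 0.04 rad), for 0.2 s.
At the end, for the whole second after the job is handed in: All weights present are in the box, its lid shut (under 0.04 rad); the dish stands upright (0.1 rad) at rest on its mat, centres within 40 mm; the wooden cover lies flat (0.12 rad) at rest on the bare sill (underside below 8 mm), its centre over 110 mm from the dish's (all of step 3 and height (world z) of cover below 0.008 m and angle between cover's own z axis and vertical below 0.12 rad and linear speed of each of cover, dish below 0.03 m/s and horizontal distance between cover and dish above 0.11 m and horizontal distance between dish and mat below 0.04 m and angle between dish's own z axis and vertical below 0.1 rad and height (world z) of dish below 0.012 m and value of joint box_lid below 0.04 rad); the robot touches nothing.
It fails at once if the hinged lid is slammed (closing faster than 2.5 rad/s) (velocity of joint box_lid below -2.5 rad/s).
It fails at once if the ramekin, the scraper or the wooden spoon is moved by more than 30 mm (distance of any of ramekin, scraper, spoon from where it was at the start of the episode above 0.03 m).
Of weight_1, weight_2, weight_3, weight_4, weight_5 only 3 to 5 are there at a start; the rules pass over those that are not, and their reading is None.
Of stray_1, stray_2, stray_3 only 1 to 3 are there at a start; the rules pass over those that are not, and their reading is None.
At some moment in a run one of stray_1, stray_2, stray_3 may be knocked a few centimetres aside while the robot is not near it.
It also fails if it takes over 210 s, if anything falls off the work surface, if the arm or the gripper's body presses on something with over 40 N, if the wrist force passes 120 N, or if a joint passes its speed limit or range.

## Working session

There is one attempt and no reset: what is moved stays moved. The work goes in short steps, Python scripts to look and compute and a shell command to move; the robot and the scene stay as the last step left them, time stands still between calls to the robot, and variables do not carry over. Pictures are saved under pics/ and viewed, at most 14 in all, crops included, and the job is handed in when it is done.

```bash
ls; mkdir -p pics; cat > h.py <<'E'
import numpy as np, cv2
from scipy.spatial.transform import Rotation as R
from station import status, viewer, ctrl
def cam(name):
    d=viewer.get_image(name); im=d["img"]; f=im.shape[0]/2/np.tan(np.radians(d["fovy"])/2)
    K=np.array([[f,0,d["cx"]],[0,f,d["cy"]],[0,0,1]]); 
    d["K"]=K; d["D"]=np.array(d["distortion"],float); d["R"]=cv2.Rodrigues(np.array(d["rvec"],float))[0]; d["t"]=np.array(d["tvec"],float); return d
def save(d,n): cv2.imwrite("pics/"+n,cv2.cvtColor(d["img"],cv2.COLOR_RGB2BGR)); 
def ray(d,uv):
    p=cv2.undistortPoints(np.array(uv,float).reshape(-1,1,2),d["K"],d["D"]).reshape(-1,2)
    v=np.c_[p,np.ones(len(p))]@d["R"]; return -d["R"].T@d["t"], v/np.linalg.norm(v,axis=1)[:,None]
def plane(d,uv,z):
    c,v=ray(d,uv); return c+v*((z-c[2])/v[:,2])[:,None]
def tri(d1,uv1,d2,uv2):
    A=np.zeros((3,3));b=np.zeros(3)
    for d,uv in((d1,uv1),(d2,uv2)):
        c,v=ray(d,uv);P=np.eye(3)-np.outer(v[0],v[0]);A+=P;b+=P@c
    return np.linalg.solve(A,b)
def proj(d,P): return cv2.projectPoints(np.array(P,float).reshape(-1,1,3),np.array(d["rvec"],float),d["t"],d["K"],d["D"])[0].reshape(-1,2)
def tool():
    o=status.get_obs(); return np.array(o["tool_pos"]),R.from_rotvec(o["tool_rot"])
def goto(p,rot=None,n=None):
    """print shares: total turn (units of 5deg) and shift (units of 30mm) in tool axes"""
    tp,tr=tool(); s=tr.inv().apply(np.array(p)-tp)/.03
    w=(tr.inv()*rot).as_rotvec()/np.radians(5) if rot is not None else np.zeros(3)
    print("turn",w.round(2),"shift",s.round(2))
def blobs(m,amin=40):
    n,l,st,c=cv2.connectedComponentsWithStats(m.astype(np.uint8)); return [(st[i],c[i]) for i in range(1,n) if st[i][4]>=amin]
E
python3 - <<'E'
from h import *
import pickle
o=status.get_obs();print(o,ctrl.hold_point_z)
for n in("scene","top","wrist"):
    d=cam(n);save(d,n+"0.png");pickle.dump(d,open(n+"0.pkl","wb"));c,v=ray(d,[[320,200]]);print(n,c,v,d["fovy"])
E
```

```text
pics
{'t': 0.0, 'q': array([-1.29902825e+00,  5.33454094e-02,  1.61430382e+00, -2.43279200e-05,
        1.47599676e+00, -1.18998958e-01]), 'dq': array([ 1.24918409e-03, -6.78792704e-04, -4.29159572e-04,  1.59038267e-03,
        2.38824461e-05,  1.35009468e-03]), 'effort': array([-2.39388928e-04, -3.93680263e+01, -3.70174277e+01, -7.42509337e-05,
        7.01314275e-03, -6.42783363e-06]), 'tool_pos': array([ 0.23788624, -0.57727954,  0.23006425]), 'tool_rot': array([-3.07981116e+00, -6.09523957e-01,  2.83872471e-04]), 'contact_force': array([ 0.25219118, -0.02396189, -0.70452885]), 'wrist_torque': array([-0.03308081,  0.02774003, -0.0161008 ]), 'grip_force': 0.0, 'opening': 0.08522881895752195} 0.0187
scene [1.24672297 0.00610133 1.2443669 ] [[-0.54601316  0.08478527 -0.83347531]] 46.515114407426616
top [0.34984058 0.10896457 1.3769086 ] [[ 0.12174317  0.01674237 -0.99242042]] 47.003001104959935
wrist [ 0.29945106 -0.55194178  0.37273964] [[-0.24570666 -0.12254804 -0.96156654]] 62.528216170481116
```

View pics/scene0.png

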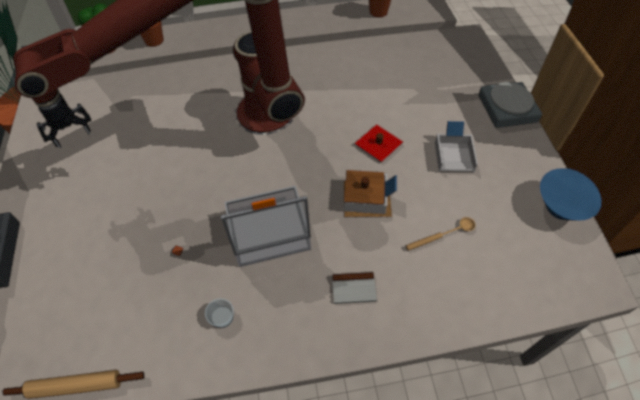

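View pics/top0.png

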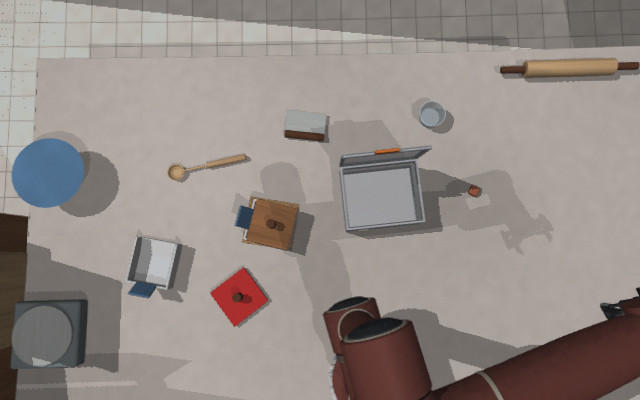

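```bash
python3 - <<'E'
import cv2
a=cv2.imread("pics/top0.png")[130:262,225:491];cv2.imwrite("pics/topc.png",cv2.resize(a,None,fx=3,fy=3,interpolation=cv2.INTER_CUBIC))
a=cv2.imread("pics/scene0.png")[160:275,160:410];cv2.imwrite("pics/scenec.png",cv2.resize(a,None,fx=3.2,fy=3.2,interpolation=cv2.INTER_CUBIC))
E
```

```text
(no output)
```

View pics/topc.png

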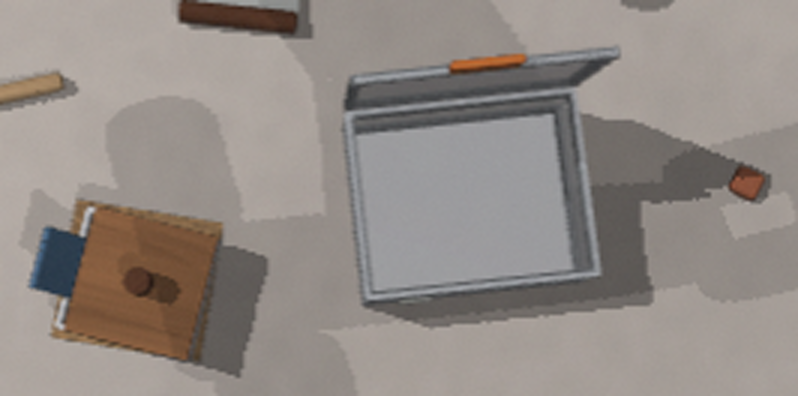

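View pics/scenec.png

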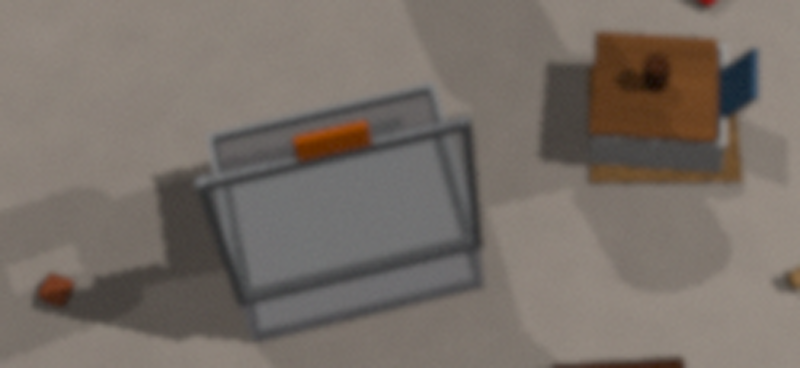

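```bash
cat > m.py <<'E'
from h import *
import pickle
T=pickle.load(open("top0.pkl","rb"));S=pickle.load(open("scene0.pkl","rb"))
tc=lambda x,y:[225+(x+.5)/3-.5,130+(y+.5)/3-.5]; sc=lambda x,y:[160+(x+.5)/3.2-.5,160+(y+.5)/3.2-.5]
for n,a,b in [("box-x+y",(365,302),(432,92)),("box-x-y",(598,274),(215,137)),("box+x+y",(347,113),(480,247)),("box+x-y",(575,96),(245,300)),
  ("tab",(487,63),(333,140)),("lidfree+y",(350,77),(470,125)),("lidfree-y",(617,52),(200,183)),
  ("knobtop",(138,278),(656,60)),("stray",(748,182),(56,288)),("cov-x+y",(62,328),(717,40)),("cov+x-y",(218,226),(590,136)),("cov-x-y",(188,357),(597,35)),("cov+x+y",(95,207),(717,138)),("handle+x",(45,230),(757,88)),("handle-x",(32,288),(757,50))]:
    print(n,tri(T,tc(*a),S,sc(*b)).round(4))
for z in(.0,.018):print("stray",plane(T,[tc(748,182)],z).round(4))
for nm,d in(("top",T),("scene",S)):
    hsv=cv2.cvtColor(d["img"],cv2.COLOR_RGB2HSV)
    m=((hsv[...,0]<12)|(hsv[...,0]>172))&(hsv[...,1]>110)&(hsv[...,2]>60)
    for st,c in blobs(m,12):
        if st[4]<2500: print(nm,st[4],c.round(1),plane(d,[c],.009)[0].round(3))
print("mat",[plane(T,[tc(*p)],.004)[0].round(3) for p in((80,200),(222,222),(53,335))],plane(S,[sc(590,181),sc(741,178)],.004).round(3))
E
python3 m.py
```

```text
box-x+y [0.4219 0.0569 0.0714]
box-x-y [ 0.444  -0.1561  0.0853]
box+x+y [0.6024 0.0723 0.0794]
box+x-y [ 0.6153 -0.143   0.0763]
tab [ 0.6014 -0.0357  0.2834]
lidfree+y [0.5958 0.0731 0.2661]
lidfree-y [ 0.6118 -0.1433  0.2684]
knobtop [0.4463 0.2688 0.1028]
stray [ 0.5377 -0.3249  0.0135]
cov-x+y [0.403  0.3454 0.0595]
cov+x-y [0.4971 0.196  0.068 ]
cov-x-y [0.3736 0.2277 0.0576]
cov+x+y [0.5182 0.3145 0.063 ]
handle+x [0.4929 0.3558 0.0992]
handle-x [0.4402 0.3711 0.0852]
stray [[ 0.5396 -0.3306  0.    ]]
stray [[ 0.5371 -0.3248  0.018 ]]
top 102 [628.4  65.2] [ 0.911 -0.806  0.009]
top 112 [512.9  68.9] [ 0.911 -0.464  0.009]
top 224 [303.8 134.8] [0.719 0.178 0.009]
top 43 [386.1 151.8] [ 0.661 -0.07   0.009]
top 81 [473.4 190.5] [ 0.538 -0.326  0.009]
top 60 [270.2 223. ] [0.451 0.281 0.009]
top 1781 [238.7 296.5] [0.238 0.374 0.009]
top 68 [365.5 306.7] [0.203 0.005 0.009]
top 74 [634.3 310.6] [ 0.185 -0.755  0.009]
top 547 [475.2 392.4] [-0.036 -0.296  0.009]
scene 2343 [82.8 33.1] [-0.657 -0.77   0.009]
scene 81 [385.1   7.6] [-0.537  0.603  0.009]
scene 224 [156.2  33.8] [-0.557 -0.423  0.009]
scene 22 [255.3  64.3] [-0.255 -0.01   0.009]
scene 90 [290.3  87.3] [-0.093  0.11   0.009]
scene 496 [  7.9 108.9] [-0.229 -1.03   0.009]
scene 257 [265.3 125.5] [ 0.086 -0.005  0.009]
scene 937 [378.4 142.8] [0.24  0.373 0.009]
scene 20 [364.7 179.7] [0.386 0.29  0.009]
scene 72 [263.2 203.4] [ 0.417 -0.048  0.009]
scene 67 [176.7 250.2] [ 0.537 -0.326  0.009]
scene 112 [357.7 275.4] [0.714 0.193 0.009]
scene 116 [129.2 376.2] [ 0.896 -0.464  0.009]
scene 53 [ 12.4 389.7] [ 0.895 -0.803  0.009]
mat [array([0.533, 0.339, 0.004]), array([0.508, 0.196, 0.004]), array([0.399, 0.365, 0.004])] [[0.508 0.196 0.004]
 [0.532 0.342 0.004]]
```

View pics/wrist0.png

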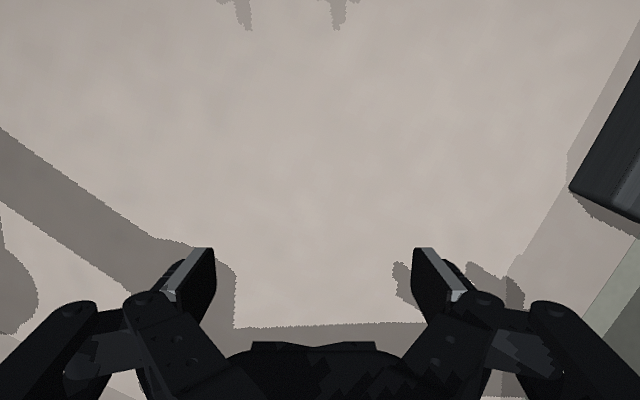

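The pictures show the wooden cover on the dish at top px (272,223), its knob at (271,224). The red look-alike cover is at (239,297) and the uncovered look-alike dish at (155,262). I'm taking the wooden cover and the dish under it, which is nearer the base; the crop confirms both. One stray is visible at (474,190), and the box is at about (383,195) with its lid upright and the tab at (387,151).

```bash
python3 -m jog '[[0,0,0,0.85,-0.97,-0.18,1],[0,0,0,0.85,-0.97,-0.18,1],[0,0,0,0.85,-0.97,-0.18,1],[0,0,0,0.85,-0.97,-0.18,1],[0,0,0,0.85,-0.97,-0.18,1]]'
python3 -m jog '[[0,0,0,0.85,-0.97,-0.18,1],[0,0,0,0.85,-0.97,-0.18,1],[0,0,0,0.85,-0.97,-0.18,1],[0,0,0,0.85,-0.97,-0.18,1],[0,0,0,0.85,-0.97,-0.18,1]]'
python3 -m jog '[[0,0,0,0.85,-0.97,-0.18,1],[0,0,0,0.85,-0.97,-0.18,1],[0,0,0,0.85,-0.97,-0.18,1],[0,0,0,0.55,-0.98,0.3,1],[0,0,0,0.55,-0.98,0.3,1]]'
python3 -m jog '[[0,0,0,0.55,-0.98,0.3,1],[0,0,0,0.55,-0.98,0.3,1],[0,0,0,0.55,-0.98,0.3,1],[0,0,0,0.55,-0.98,0.3,1],[0,0,0,0.55,-0.98,0.3,1]]'
python3 -m jog '[[0,0,0,0.55,-0.98,0.3,1],[0,0,0,0.55,-0.98,0.3,1],[0,0,0,0.55,-0.98,0.3,1],[0,0,0,0.55,-0.98,0.3,1],[0,0,-0.96,0,0,0,1]]'
python3 -m jog '[[0,0,-0.96,0,0,0,1],[0,0,-0.96,0,0,0,1],[0,0,-0.96,0,0,0,1],[0,0,-0.96,0,0,0,1],[0,0,-0.96,0,0,0,1]]'
python3 -m jog '[[0,0,-0.96,0,0,0,1],[0,0,-0.96,0,0,0,1],[0,0,-0.96,0,0,0,1],[0,0,-0.96,0,0,0,1],[0,0,-0.96,0,0,0,1]]'
python3 -m jog '[[0,0,-0.96,0,0,0,1],[0,0,0,0,0,0,1]]'
python3 - <<'E'
from h import *
import pickle
d=cam("wrist");save(d,"w1.png");pickle.dump(d,open("w1.pkl","wb"))
p,r=tool();print(p,r.as_matrix().round(3))
t=cam("top");save(t,"top1.png");pickle.dump(t,open("top1.pkl","wb"))
for nm,d in(("top",t),):
    hsv=cv2.cvtColor(d["img"],cv2.COLOR_RGB2HSV)
    m=((hsv[...,0]<12)|(hsv[...,0]>172))&(hsv[...,1]>110)&(hsv[...,2]>60)
    for st,c in blobs(m,30):
        if st[4]<600: print(nm,st[4],c.round(1),plane(d,[c],.009)[0].round(3))
E
```

```text
t: 0.78
tool_pos: [0.3007, -0.3934, 0.2581]
tool_rot: [-3.081, -0.61, 0.0]
contact_force: [-0.0, -0.3, -0.4]
opening: 0.0856
grip_force: 0.0
t: 1.4
tool_pos: [0.3631, -0.2103, 0.2852]
tool_rot: [-3.082, -0.61, 0.0]
contact_force: [0.6, -0.5, -0.5]
opening: 0.0853
grip_force: 0.0
t: 2.02
tool_pos: [0.4086, -0.0337, 0.2832]
tool_rot: [3.082, 0.61, 0.0]
contact_force: [0.1, -0.3, -0.1]
opening: 0.0854
grip_force: 0.0
t: 2.65
tool_pos: [0.4287, 0.1336, 0.2379]
tool_rot: [3.082, 0.61, -0.0]
contact_force: [-0.4, -0.3, -0.5]
opening: 0.0851
grip_force: 0.0
t: 3.28
tool_pos: [0.4442, 0.2678, 0.2009]
tool_rot: [3.052, 0.746, -0.004]
contact_force: [-0.7, -0.6, -0.1]
opening: 0.0851
grip_force: 0.0
t: 3.9
tool_pos: [0.4448, 0.2662, 0.2021]
tool_rot: [-2.831, -1.361, 0.001]
contact_force: [0.3, 0.3, -0.7]
opening: 0.0854
grip_force: 0.0
t: 4.53
tool_pos: [0.4448, 0.2663, 0.2021]
tool_rot: [-2.486, -1.92, 0.001]
contact_force: [-0.6, -0.1, -0.8]
opening: 0.0855
grip_force: 0.0
t: 4.78
tool_pos: [0.4449, 0.2663, 0.2021]
tool_rot: [-2.408, -2.018, 0.001]
contact_force: [0.1, 0.6, -0.5]
opening: 0.0852
grip_force: 0.0
[0.44492253 0.26625701 0.20221593] [[ 0.175  0.985 -0.   ]
 [ 0.985 -0.175 -0.   ]
 [-0.    -0.    -1.   ]]
top 107 [628.2  65.4] [ 0.91  -0.805  0.009]
top 115 [513.2  68.9] [ 0.911 -0.465  0.009]
top 236 [303.6 135. ] [0.718 0.179 0.009]
top 34 [384.7 152.1] [ 0.66  -0.066  0.009]
top 85 [473.5 190.6] [ 0.538 -0.326  0.009]
top 36 [385.4 377.5] [ 0.006 -0.046  0.009]
top 52 [355.2 393.2] [-0.035  0.041  0.009]
```

View pics/w1.png

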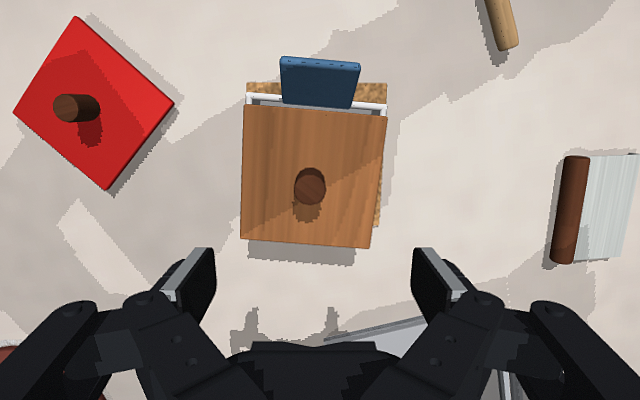

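```bash
python3 - <<'E'
from h import *
import pickle
W=pickle.load(open("w1.pkl","rb"));T=pickle.load(open("top0.pkl","rb"))
tc=lambda x,y:[225+(x+.5)/3-.5,130+(y+.5)/3-.5]
for a in((138,276),(138,281)):print("knob",tri(W,[310,180],T,tc(*a)).round(4))
print("knob@.096",plane(W,[[310,180]],.096))
c=plane(W,[[243,104],[387,116],[370,249],[240,239]],.062);print("plate",c.round(4),c.mean(0))
print("handle top",plane(W,[[281,57],[361,63]],.0975).round(4),"bottom edge front",plane(W,[[281,98],[356,108]],.06).round(4))
print("handletop tri",tri(W,[321,60],T,tc(38,260)))
print("mat",plane(W,[[248,83],[388,83],[381,226]],.004).round(4))
E
```

```text
knob [0.4466 0.273  0.076 ]
knob [0.4443 0.2728 0.0714]
knob@.096 [[0.44406911 0.2786283  0.096     ]]
plate [[0.3991 0.3447 0.062 ]
 [0.5157 0.3141 0.062 ]
 [0.4859 0.1966 0.062 ]
 [0.3687 0.2277 0.062 ]] [0.4423338  0.27077869 0.062     ]
handle top [[0.4398 0.3698 0.0975]
 [0.4946 0.356  0.0975]] bottom edge front [[0.431  0.3438 0.06  ]
 [0.4913 0.3249 0.06  ]]
handletop tri [0.46749972 0.36571239 0.07665699]
mat [[0.3967 0.366  0.004 ]
 [0.5329 0.3419 0.004 ]
 [0.5075 0.194  0.004 ]]
```

```bash
python3 -m jog '[[0,0,0.9,0.15,-0.1,0,1],[0,0,0,0,0,1,1],[0,0,0,0,0,1,1],[0,0,0,0,0,1,1],[0,0,0,0,0,0.9,1]]'
python3 -m jog '[[0,0,0,0,0,0.5,1],[0,0,0,0,0,0,1]]'
python3 - <<'E'
from h import *
d=cam("wrist");save(d,"w2.png");print(tool()[0])
E
```

```text
t: 5.5
tool_pos: [0.4426, 0.2712, 0.0843]
tool_rot: [-2.485, -1.922, 0.001]
contact_force: [0.0, -0.2, -0.0]
opening: 0.0855
grip_force: 0.0
t: 5.75
tool_pos: [0.4422, 0.271, 0.0695]
tool_rot: [-2.484, -1.922, 0.004]
contact_force: [0.2, 1.2, -0.2]
opening: 0.0856
grip_force: 0.0
[0.443068   0.2713637  0.07072438]
```

View pics/w2.png

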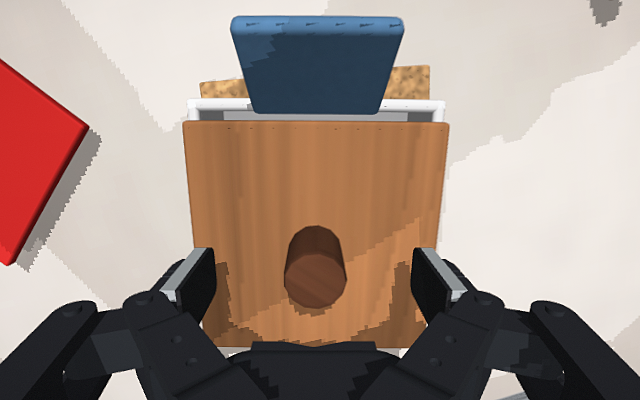

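```bash
python3 -m jog '[[0,0,0,0,0,0,-1],[0,0,0,0,0,0,-1],[0,0,0,0,0,0,-1],[0,0,0,0,0,0,-1],[0,0,0,0,0,0,-1]]' 50
python3 -m jog '[[0,0,0,0,0,-0.5,-1],[0,0,0,0,0,-1,-1],[0,0,0,0,0,-1,-1],[0,0,0,0,0,-1,-1],[0,0,0,0,0,-1,-1]]'
python3 -m jog '[[0,0,0,0,0,-0.2,-1],[0,0,0,0,0,0,-1]]'
python3 - <<'E'
from h import *
p,r=tool();print(p,r.as_matrix().round(3)); goto([.47,.49,p[2]])
E
```

```text
t: 6.42
tool_pos: [0.4435, 0.2715, 0.0713]
tool_rot: [2.484, 1.923, 0.002]
contact_force: [0.7, 0.5, 3.1]
opening: 0.0244
grip_force: 49.4
t: 7.05
tool_pos: [0.4425, 0.2712, 0.2068]
tool_rot: [-2.484, -1.923, 0.0]
contact_force: [0.1, 0.4, -1.5]
opening: 0.0244
grip_force: 49.1
t: 7.3
tool_pos: [0.4427, 0.2712, 0.2112]
tool_rot: [-2.484, -1.923, 0.0]
contact_force: [-0.4, 1.4, -2.2]
opening: 0.0244
grip_force: 49.1
[0.44269725 0.27121068 0.2111796 ] [[ 0.251  0.968 -0.   ]
 [ 0.968 -0.251 -0.   ]
 [-0.    -0.    -1.   ]]
turn [0. 0. 0.] shift [ 7.29 -0.95 -0.  ]
```

```bash
python3 -m jog '[[0,0,0,0.9,-0.12,0,-1],[0,0,0,0.9,-0.12,0,-1],[0,0,0,0.9,-0.12,0,-1],[0,0,0,0.9,-0.12,0,-1],[0,0,0,0.9,-0.12,0,-1]]'
python3 -m jog '[[0,0,0,0.9,-0.12,0,-1],[0,0,0,0.9,-0.12,0,-1],[0,0,0,0.9,-0.12,0,-1],[0,0,0,0,0,1,-1],[0,0,0,0,0,1,-1]]'
python3 -m jog '[[0,0,0,0,0,1,-1],[0,0,0,0,0,1,-1],[0,0,0,0,0,1,-1],[0,0,0,0,0,0.5,-1],[0,0,0,0,0,0.3,-1]]'
python3 -m jog '[[0,0,0,0,0,0.1,-1],[0,0,0,0,0,0.1,-1],[0,0,0,0,0,0,-1]]'
```

```text
t: 7.92
tool_pos: [0.4584, 0.4067, 0.2087]
tool_rot: [-2.484, -1.923, 0.007]
contact_force: [-0.5, 0.5, -0.5]
opening: 0.0244
grip_force: 49.2
t: 8.55
tool_pos: [0.4682, 0.4873, 0.1483]
tool_rot: [2.483, 1.924, -0.005]
contact_force: [-0.8, 0.3, -1.4]
opening: 0.0244
grip_force: 49.2
t: 9.18
tool_pos: [0.4684, 0.487, 0.0356]
tool_rot: [2.484, 1.923, -0.004]
contact_force: [0.1, 0.8, -0.3]
opening: 0.0243
grip_force: 49.2
t: 9.55
tool_pos: [0.4695, 0.488, 0.0323]
tool_rot: [-2.484, -1.923, -0.002]
contact_force: [-0.7, -0.1, -1.2]
opening: 0.0243
grip_force: 49.2
```

```bash
python3 -m jog '[[0,0,0,0,0,0.1,-1],[0,0,0,0,0,0,-1]]'
python3 -m jog '[[0,0,0,0,0,0.1,-1],[0,0,0,0,0,0,-1]]'
```

```text
t: 9.8
tool_pos: [0.4691, 0.4876, 0.0285]
tool_rot: [-2.484, -1.923, 0.0]
contact_force: [0.1, 0.9, -1.6]
opening: 0.0245
grip_force: 49.2
t: 10.05
tool_pos: [0.4691, 0.4876, 0.0254]
tool_rot: [-2.484, -1.923, 0.0]
contact_force: [0.1, -0.4, -0.9]
opening: 0.0243
grip_force: 49.5
```

```bash
python3 -m jog '[[0,0,0,0,0,0.05,-1],[0,0,0,0,0,0,-1]]'
python3 -m jog '[[0,0,0,0,0,0.05,-1],[0,0,0,0,0,0,-1]]'
```

```text
t: 10.3
tool_pos: [0.4692, 0.4877, 0.0253]
tool_rot: [2.484, 1.923, -0.001]
contact_force: [-2.8, -2.6, 5.0]
opening: 0.0243
grip_force: 49.9
t: 10.55
tool_pos: [0.4694, 0.4878, 0.0253]
tool_rot: [2.484, 1.923, -0.001]
contact_force: [-4.8, -5.8, 11.6]
opening: 0.0247
grip_force: 50.6
```

```bash
python3 -m jog '[[0,0,0,0,0,-0.05,0.3],[0,0,0,0,0,0,1],[0,0,0,0,0,0,1],[0,0,0,0,0,0,1],[0,0,0,0,0,0,1]]'
python3 -m jog '[[0,0,0,0,0,-0.5,1],[0,0,0,0,0,-1,1],[0,0,0,0,0,-1,1],[0,0,0,0,0,-1,1],[0,0,0,0,0,-1,1]]'
python3 -m jog '[[0,0,-1,0,0,-1,1],[0,0,-1,0,0,-1,1],[0,0,-1,0,0,-1,1],[0,0,-1,0,0,-0.7,1],[0,0,-1,0,0,0,1]]'
python3 -m jog '[[0,0,-1,0,0,0,1],[0,0,-1,0,0,0,1],[0,0,-1,0,0,0,1],[0,0,-1,0,0,0,1],[0,0,-1,0,0,0,1]]'
python3 -m jog '[[0,0,-1,0,0,0,1],[0,0,-1,0,0,0,1],[0,0,-1,0,0,0,1],[0,0,-1,0,0,0,1],[0,0,-1,0,0,0,1]]'
python3 -m jog '[[0,0,-1,0,0,0,1],[0,0,-1,0,0,0,1],[0,0,-1,0,0,0,1],[0,0,0,0,0,0,1]]'
python3 - <<'E'
from h import *
import pickle
p,r=tool();print(p,r.as_matrix().round(3),status.get_obs()["q"].round(2))
for n in("top","scene"):
    d=cam(n);save(d,n+"2.png");pickle.dump(d,open(n+"2.pkl","wb"))
a=cv2.imread("pics/top2.png")[150:282,170:330];b=cv2.imread("pics/scene2.png")[130:230,320:440]
f=lambda i:cv2.resize(i,(400,int(400*i.shape[0]/i.shape[1])),interpolation=cv2.INTER_CUBIC)
a,b=f(a),f(b);h=max(len(a),len(b));pad=lambda i:cv2.copyMakeBorder(i,0,h-len(i),0,0,0)
cv2.imwrite("pics/c2.png",np.hstack([pad(a),pad(b)]))
E
```

```text
t: 11.18
tool_pos: [0.4691, 0.4876, 0.0238]
tool_rot: [-2.484, -1.923, 0.0]
contact_force: [0.2, 0.2, -0.1]
opening: 0.0852
grip_force: 0.0
t: 11.8
tool_pos: [0.4694, 0.4878, 0.1615]
tool_rot: [-2.484, -1.923, -0.002]
contact_force: [0.4, 0.8, 0.0]
opening: 0.0857
grip_force: 0.0
t: 12.42
tool_pos: [0.4701, 0.4885, 0.2749]
tool_rot: [2.005, 2.417, 0.01]
contact_force: [0.3, -0.4, -0.4]
opening: 0.0853
grip_force: 0.0
t: 13.05
tool_pos: [0.4692, 0.4877, 0.2715]
tool_rot: [1.434, 2.794, 0.002]
contact_force: [-0.4, 0.4, -0.6]
opening: 0.0855
grip_force: 0.0
t: 13.68
tool_pos: [0.4692, 0.4877, 0.2714]
tool_rot: [0.795, 3.038, 0.002]
contact_force: [0.6, 0.8, -0.1]
opening: 0.0852
grip_force: 0.0
t: 14.18
tool_pos: [0.4692, 0.4877, 0.2713]
tool_rot: [0.398, 3.115, 0.002]
contact_force: [-0.3, 0.9, -0.5]
opening: 0.0851
grip_force: 0.0
[0.46921731 0.48769351 0.27125223] [[-0.968  0.252  0.001]
 [ 0.252  0.968  0.001]
 [-0.001  0.001 -1.   ]] [ 0.69  0.15  1.44  0.    1.55 -0.62]
```

View pics/c2.png

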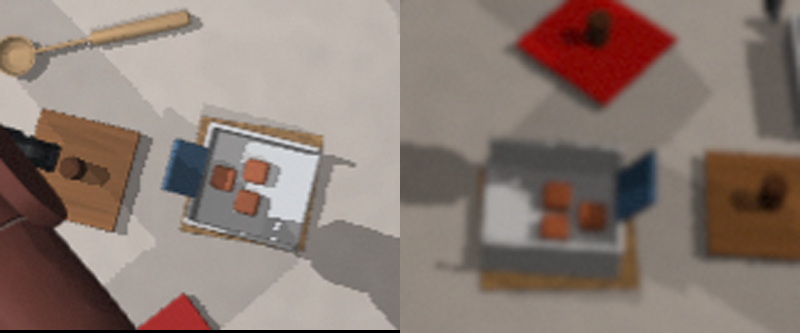

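Three weights lie in the dish (crop px 225–260, 170–205) and the cover is flat on the sill. Next, the tilted pre-grasp for the handle.

```bash
cat > g.py <<'E'
from h import *
yaw=-.252; Rd=R.from_euler('z',yaw)
def tgt(grip,tip,back=0): # tip: dish pour angle (rad); returns TCP pos, rot
    D=Rd*R.from_euler('x',-0)  # upright
    s,c=np.sin(np.radians(35)),np.cos(np.radians(35))
    M=np.array([[-1,0,0],[0,c,-s],[0,-s,-c]]).T
    r=Rd*R.from_euler('x',tip)*R.from_matrix(M)
    return np.array(grip)+r.apply([0,0,.0187-back]),r
E
python3 -m jog '[[1,0,0,0,0,0,0],[1,0,0,0,0,0,0],[1,0,0,0,0,0,0],[1,0,0,0,0,0,0],[1,0,0,0,0,0,0]]'
python3 -m jog '[[1,0,0,0,0,0,0],[1,0,0,0,0,0,0],[0,0,0,0,0,0,0],[0,0,0,0,0,0,0]]'
python3 - <<'E'
from g import *
p,r=tgt([.464,.3525,.0757],0,.08);print(p,tool()[0],status.get_obs()["q"].round(2));goto(p,r)
E
```

```text
t: 14.9
tool_pos: [0.4692, 0.4878, 0.2706]
tool_rot: [-0.383, -2.99, 0.666]
contact_force: [0.2, 0.5, 0.4]
opening: 0.0427
grip_force: 0.0
t: 15.4
tool_pos: [0.4692, 0.4876, 0.2703]
tool_rot: [-0.37, -2.903, 0.913]
contact_force: [-0.2, 0.0, -0.3]
opening: 0.0424
grip_force: 0.0
[0.4727669  0.38654972 0.12591402] [0.46923839 0.48760212 0.27032066] [ 0.81  0.51  1.08 -0.32  2.07 -0.59]
turn [ 0.02 -0.01 -0.02] shift [-0.96  0.11  5.8 ]
```

```bash
python3 -m jog '[[0,0,0,-0.2,0.02,0.97,0],[0,0,0,-0.2,0.02,0.97,0],[0,0,0,-0.2,0.02,0.97,0],[0,0,0,-0.2,0.02,0.97,0],[0,0,0,-0.2,0.02,0.97,0]]'
python3 -m jog '[[0,0,0,0,0.02,0.95,0],[0,0,0,0,0,0,0],[0,0,0,0,0,0,0]]'
python3 - <<'E'
from g import *
import pickle
d=cam("wrist");save(d,"w3.png");pickle.dump(d,open("w3.pkl","wb"))
p,r=tgt([.464,.3525,.0757],0,0);goto(p,r)
E
```

```text
t: 16.02
tool_pos: [0.4782, 0.401, 0.1497]
tool_rot: [-0.372, -2.905, 0.912]
contact_force: [0.5, 0.3, -1.1]
opening: 0.0428
grip_force: 0.0
t: 16.4
tool_pos: [0.4746, 0.387, 0.1272]
tool_rot: [-0.371, -2.905, 0.912]
contact_force: [-0.4, 0.5, -0.2]
opening: 0.0426
grip_force: 0.0
turn [ 0.04  0.01 -0.03] shift [ 0.06 -0.01  2.73]
```

View pics/w3.png

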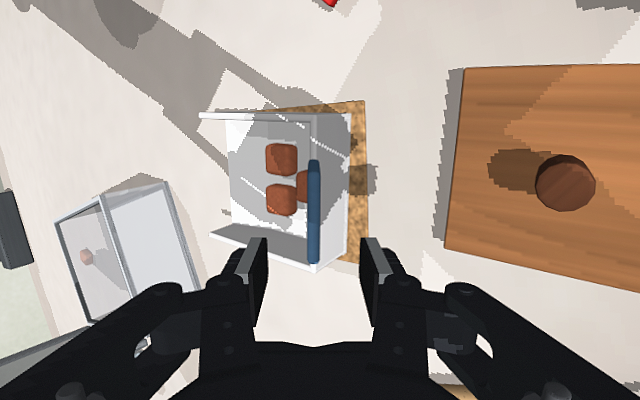

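```bash
python3 - <<'E'
from g import *
import pickle
d=pickle.load(open("w3.pkl","rb"));p,r=tool()
for uv in([314,161],[314,263],[307,212],[320,212]):
    c,v=ray(d,[uv]);c=r.inv().apply(c-p);v=r.inv().apply(v[0]);print((c+v*((.045-c[2])/v[2])).round(4))
E
```

```text
[0.0376 0.0001 0.045 ]
[-0.0265  0.0002  0.045 ]
[ 0.007 -0.004  0.045]
[0.007  0.0037 0.045 ]
```

```bash
python3 - <<'E'
from g import *
import pickle
d=pickle.load(open("w3.pkl","rb"));T=pickle.load(open("top2.pkl","rb"));S=pickle.load(open("scene2.pkl","rb"));p,r=tool()
t=lambda x,y:[170+(x+.5)/2.5-.5,150+(y+.5)/2.5-.5]; s=lambda x,y:[320+(x-400+.5)/3.333-.5,130+(y+.5)/3.333-.5]
for n,P in(("w-s +x",tri(d,[314,263],S,s(656,203))),("w-s -x",tri(d,[314,161],S,s(656,152))),("t-s +x",tri(T,t(177,140),S,s(656,203))),("t-s -x",tri(T,t(164,188),S,s(656,152))),("w-s knob",tri(d,[566,183],S,s(772,187)))):
    print(n,P.round(4),r.inv().apply(P-p).round(4))
E
```

```text
w-s +x [0.4963 0.3559 0.0883] [-0.0286  0.0018  0.0466]
w-s -x [0.4355 0.3715 0.0849] [0.0342 0.0036 0.0492]
t-s +x [0.4963 0.3567 0.0856] [-0.0284  0.004   0.0483]
t-s -x [0.4421 0.3708 0.088 ] [0.0276 0.0027 0.0461]
w-s knob [0.4686 0.4876 0.0387] [0.0314 0.1291 0.0183]
```

```bash
python3 -m jog '[[0,0,0,0.13,0,0.67,0],[0,0,0,0,0,0.67,0],[0,0,0,0,0,0.67,0],[0,0,0,0,0,0.67,0],[0,0,0,0,0,0,0]]'
python3 -m jog '[[0,0,0,0,0,0,-1],[0,0,0,0,0,0,-1],[0,0,0,0,0,0,-1],[0,0,0,0,0,0,-1]]' 90
python3 - <<'E'
from g import *
p,r=tool();print(p,r.as_matrix().round(3)); goto(p+[0,0,.15])
E
```

```text
t: 17.08
tool_pos: [0.4573, 0.341, 0.0575]
tool_rot: [-0.369, -2.898, 0.919]
contact_force: [-0.1, -0.3, -0.4]
opening: 0.0425
grip_force: 0.0
t: 17.58
tool_pos: [0.4593, 0.3432, 0.0608]
tool_rot: [-0.37, -2.904, 0.914]
contact_force: [-1.0, 0.0, 4.2]
opening: 0.0066
grip_force: 88.3
[0.4592565  0.34323556 0.06075258] [[-0.968  0.206 -0.142]
 [ 0.251  0.793 -0.555]
 [-0.002 -0.573 -0.82 ]]
turn [0. 0. 0.] shift [-0.01 -2.86 -4.1 ]
```

```bash
python3 -m jog '[[0,0,0,0,-0.29,-0.41,-1],[0,0,0,0,-0.57,-0.82,-1],[0,0,0,0,-0.57,-0.82,-1],[0,0,0,0,-0.57,-0.82,-1],[0,0,0,0,-0.57,-0.82,-1]]'
python3 -m jog '[[0,0,0,0,-0.57,-0.82,-1],[0,-0.55,-0.8,0,0,0,-1],[0,-0.55,-0.8,0,0,0,-1],[0,-0.55,-0.8,0,0,0,-1],[0,-0.55,-0.8,0,0,0,-1]]'
python3 -m jog '[[0,0,0,0,0,0,-1],[0,0,0,0,0,0,-1]]'
python3 - <<'E'
from g import *
import pickle
p,r=tool();o=status.get_obs();print(p,o["q"].round(2),o["contact_force"],r.as_matrix().round(3))
# dish frame in tool: upright at grasp
s,c=np.sin(np.radians(35)),np.cos(np.radians(35))
M=np.array([[-1,0,0],[0,c,-s],[0,-s,-c]]).T
D=r*R.from_matrix(M).inv(); print("dish euler",D.as_euler('zyx',degrees=True))
# grip point (29mm up tab) -> dish origin
g=np.array([0,.0786,.0718]); lip=np.array([0,-.065,.018])
def tcp(lipw,tip,yaw):
    Dw=R.from_euler('zx',[yaw,tip]); return np.array(lipw)+Dw.apply(g-lip)+(Dw*R.from_matrix(M)).apply([0,0,.0187]),Dw*R.from_matrix(M)
y=D.as_euler('zyx')[0]
B=np.array([.52,-.043,0]);by=np.radians(4.8)
L=B+R.from_euler('z',by).apply([-.01,.04,.14])
for tip in(0,25,50,60,70):
    P,Q=tcp(L,np.radians(tip),y);print(tip,P.round(3));
goto(tcp(L,0,y)[0])
d=cam("scene");save(d,"scene3.png")
E
```

```text
t: 18.2
tool_pos: [0.4583, 0.3431, 0.1949]
tool_rot: [-0.368, -2.902, 0.913]
contact_force: [0.0, 0.4, -3.6]
opening: 0.0071
grip_force: 88.0
t: 18.82
tool_pos: [0.4581, 0.3432, 0.2237]
tool_rot: [-0.134, 2.973, -0.935]
contact_force: [-0.4, -0.6, -3.9]
opening: 0.0072
grip_force: 88.0
t: 19.08
tool_pos: [0.4586, 0.3431, 0.2241]
tool_rot: [-0.127, 2.973, -0.936]
contact_force: [0.1, -0.3, -3.0]
opening: 0.0074
grip_force: 88.0
[0.45855849 0.3430715  0.22414527] [ 0.73  0.2   1.55 -0.48  1.77 -0.93] [ 0.13133166 -0.25164493 -2.96912401] [[-0.996 -0.071  0.046]
 [-0.084  0.817 -0.571]
 [ 0.003 -0.573 -0.82 ]]
dish euler [4.84346665 0.19895611 0.03259555]
0 [0.495 0.128 0.178]
25 [0.495 0.1   0.231]
50 [0.495 0.052 0.266]
60 [0.495 0.029 0.274]
70 [0.495 0.005 0.278]
turn [0. 0. 0.] shift [-0.63 -5.06  5.39]
```

```bash
python3 -m jog '[[0,0,0,-0.1,-0.84,0.9,-1],[0,0,0,-0.1,-0.84,0.9,-1],[0,0,0,-0.1,-0.84,0.9,-1],[0,0,0,-0.1,-0.84,0.9,-1],[0,0,0,-0.1,-0.84,0.9,-1]]'
python3 -m jog '[[0,0,0,-0.1,-0.84,0.9,-1],[0,0,0,0,0,0,-1],[0,0,0,0,0,0,-1]]'
python3 - <<'E'
from g import *
p,r=tool();o=status.get_obs();print(p,o["q"].round(2))
d=cam("scene");save(d,"scene4.png");t=cam("top")["img"][100:300,200:500]
a=cv2.resize(d["img"][110:310,180:440],(390,300));b=cv2.resize(t,(400,267));b=cv2.copyMakeBorder(b,0,33,0,0,0)
cv2.imwrite("pics/c4.png",np.hstack([a,b])[...,::-1])
E
```

```text
t: 19.75
tool_pos: [0.4892, 0.1632, 0.1857]
tool_rot: [-0.127, 2.973, -0.936]
contact_force: [-0.2, -0.1, -4.2]
opening: 0.0069
grip_force: 88.2
t: 20.12
tool_pos: [0.4952, 0.1288, 0.1784]
tool_rot: [-0.127, 2.973, -0.935]
contact_force: [0.0, 0.9, -3.4]
opening: 0.0068
grip_force: 88.5
[0.49520579 0.12880818 0.1784078 ] [ 0.41 -0.01  1.85 -0.57  1.53 -1.16]
```

View pics/c4.png

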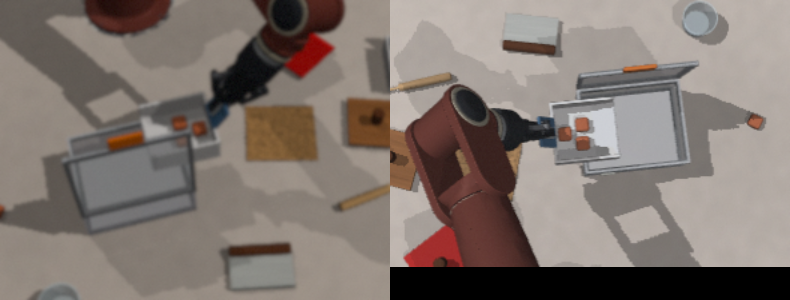

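Lip is over the middle of the box, and the weights are still in the dish. I'm pouring now.

```bash
python3 -m jog '[[-0.6,0,0,0,-0.19,-0.14,-1],[-0.6,0,0,0,-0.19,-0.14,-1],[-0.6,0,0,0,-0.19,-0.14,-1],[-0.6,0,0,0,-0.19,-0.14,-1],[-0.6,0,0,0,-0.19,-0.14,-1]]'
python3 -m jog '[[-0.6,0,0,0,-0.19,-0.14,-1],[-0.6,0,0,0,-0.19,-0.14,-1],[-0.6,0,0,0,-0.19,-0.14,-1],[-0.6,0,0,0,-0.19,-0.14,-1],[-0.6,0,0,0,-0.19,-0.14,-1]]'
python3 -m jog '[[-0.6,0,0,0,-0.19,-0.14,-1],[-0.6,0,0,0,-0.19,-0.14,-1],[-0.6,0,0,0,-0.19,-0.14,-1],[-0.6,0,0,0,-0.19,-0.14,-1],[-0.6,0,0,0,-0.19,-0.14,-1]]'
python3 -m jog '[[-0.6,0,0,0,-0.19,-0.14,-1],[-0.6,0,0,0,-0.19,-0.14,-1],[-0.6,0,0,0,-0.19,-0.14,-1],[0,0,0,0,0,0,-1],[0,0,0,0,0,0,-1]]'
python3 - <<'E'
from g import *
p,r=tool();o=status.get_obs();print(p,o["q"].round(2),r.as_matrix().round(2))
d=cam("scene");save(d,"scene5.png");t=cam("top")["img"][100:300,200:500]
a=cv2.resize(d["img"][110:310,180:440],(390,300));b=cv2.resize(t,(400,267));b=cv2.copyMakeBorder(b,0,33,0,0,0)
cv2.imwrite("pics/c5.png",np.hstack([a,b])[...,::-1])
E
```

```text
t: 20.85
tool_pos: [0.4964, 0.1148, 0.211]
tool_rot: [-0.135, 3.079, -0.54]
contact_force: [0.5, -0.2, -3.0]
opening: 0.007
grip_force: 88.4
t: 21.48
tool_pos: [0.4983, 0.092, 0.2381]
tool_rot: [-0.137, 3.135, -0.136]
contact_force: [-0.4, 0.1, -3.4]
opening: 0.0072
grip_force: 88.4
t: 22.1
tool_pos: [0.5008, 0.0629, 0.2584]
tool_rot: [0.136, -3.115, -0.273]
contact_force: [-0.0, 0.1, -3.4]
opening: 0.0069
grip_force: 88.4
t: 22.72
tool_pos: [0.5026, 0.0438, 0.2665]
tool_rot: [0.133, -3.079, -0.514]
contact_force: [-1.3, 0.8, -2.9]
opening: 0.0068
grip_force: 88.5
[0.50258546 0.04383639 0.26652969] [-0.24 -0.23  1.84  0.31  1.64 -1.89] [[-1.   -0.08 -0.03]
 [-0.09  0.94  0.32]
 [ 0.    0.32 -0.95]]
```

View pics/c5.png

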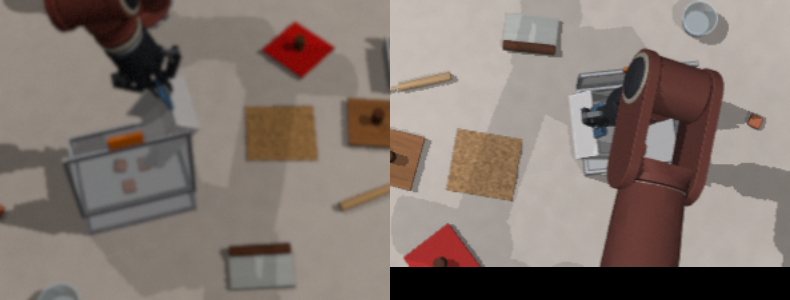

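Three weights are in the box (left panel px (121,166), (145,163), (129,186)). Tipping back and returning to the mat.

```bash
python3 -m jog '[[0.9,0,0,0,0.28,0.21,-1],[0.9,0,0,0,0.28,0.21,-1],[0.9,0,0,0,0.28,0.21,-1],[0.9,0,0,0,0.28,0.21,-1],[0.9,0,0,0,0.28,0.21,-1]]'
python3 -m jog '[[0.9,0,0,0,0.28,0.21,-1],[0.9,0,0,0,0.28,0.21,-1],[0.9,0,0,0,0.28,0.21,-1],[0.9,0,0,0,0.28,0.21,-1],[0.9,0,0,0,0.28,0.21,-1]]'
python3 -m jog '[[0.9,0,0,0,0.28,0.21,-1],[0.9,0,0,0,0.28,0.21,-1],[0,0,0,0,0,0,-1],[0,0,0,0,0,0,-1]]'
python3 - <<'E'
from g import *
p,r=tool();s,c=np.sin(np.radians(35)),np.cos(np.radians(35));print(p)
M=np.array([[-1,0,0],[0,c,-s],[0,-s,-c]]).T
P0=np.array([.4593,.3432,.0608])+[.007,.004,0]
goto([*P0[:2],.225],R.from_euler('z',-.22)*R.from_matrix(M))
E
```

```text
t: 23.45
tool_pos: [0.4984, 0.091, 0.2431]
tool_rot: [-0.136, 3.136, -0.099]
contact_force: [0.5, -0.2, -3.1]
opening: 0.0068
grip_force: 88.5
t: 24.08
tool_pos: [0.4954, 0.1251, 0.2033]
tool_rot: [-0.133, 3.041, -0.703]
contact_force: [0.4, -0.5, -3.7]
opening: 0.0071
grip_force: 88.5
t: 24.58
tool_pos: [0.495, 0.1329, 0.1848]
tool_rot: [-0.129, 2.972, -0.934]
contact_force: [0.8, -0.8, -2.3]
opening: 0.0069
grip_force: 88.5
[0.49496925 0.13294588 0.18481097]
turn [0.02 1.99 2.89] shift [ 0.34  5.14 -5.21]
```

```bash
python3 -m jog '[[0,0,0,0.06,0.86,-0.87,-1],[0,0,0,0.06,0.86,-0.87,-1],[0,0,0,0.06,0.86,-0.87,-1],[0,0,0,0.06,0.86,-0.87,-1],[0,0,0,0.06,0.86,-0.87,-1]]'
python3 -m jog '[[0,0,0,0.06,0.86,-0.87,-1],[0,0.55,0.8,0,0,0,-1],[0,0.55,0.8,0,0,0,-1],[0,0.55,0.8,0,0,0,-1],[0,0.55,0.8,0,0,0,-1]]'
python3 -m jog '[[0,0,0,0,0,0,-1],[0,0,0,0,0,0,-1]]'
python3 - <<'E'
from g import *
p,r=tool();s,c=np.sin(np.radians(35)),np.cos(np.radians(35));print(p)
M=np.array([[-1,0,0],[0,c,-s],[0,-s,-c]]).T
P0=np.array([.4593,.3432,.0608])+[.007,.004,0]
goto([*P0[:2],.07],R.from_euler('z',-.252)*R.from_matrix(M))
E
```

```text
t: 25.2
tool_pos: [0.471, 0.3126, 0.219]
tool_rot: [-0.126, 2.972, -0.932]
contact_force: [0.8, -0.2, -2.2]
opening: 0.0065
grip_force: 88.7
t: 25.82
tool_pos: [0.4666, 0.3474, 0.2253]
tool_rot: [-0.375, -2.904, 0.911]
contact_force: [0.1, -0.1, -3.3]
opening: 0.0067
grip_force: 88.8
t: 26.08
tool_pos: [0.466, 0.3473, 0.2246]
tool_rot: [-0.369, -2.904, 0.913]
contact_force: [-1.2, 0.5, -3.3]
opening: 0.0067
grip_force: 88.7
[0.46598676 0.34731045 0.2245751 ]
turn [ 0.02  0.   -0.01] shift [-0.01  2.95  4.23]
```

```bash
python3 -m jog '[[0,0,0,0,0.57,0.82,-1],[0,0,0,0,0.57,0.82,-1],[0,0,0,0,0.57,0.82,-1],[0,0,0,0,0.57,0.82,-1],[0,0,0,0,0.57,0.82,-1]]'
python3 -m jog '[[0,0,0,0,0.1,0.13,-1],[0,0,0,0,0,0,-1],[0,0,0,0,0.06,0.08,-1],[0,0,0,0,0,0,-1]]'
python3 -m jog '[[0,0,0,0,0.06,0.08,-1],[0,0,0,0,0,0,-1]]'
```

```text
t: 26.7
tool_pos: [0.4655, 0.3472, 0.0736]
tool_rot: [-0.368, -2.904, 0.914]
contact_force: [0.5, 0.8, -2.8]
opening: 0.007
grip_force: 88.7
t: 27.2
tool_pos: [0.466, 0.3477, 0.0672]
tool_rot: [-0.37, -2.904, 0.914]
contact_force: [0.3, -0.9, -3.6]
opening: 0.007
grip_force: 88.9
t: 27.45
tool_pos: [0.4655, 0.3472, 0.063]
tool_rot: [-0.369, -2.902, 0.915]
contact_force: [0.5, 0.3, -2.9]
opening: 0.0069
grip_force: 88.8
```

```bash
python3 -m jog '[[0,0,0,0,0.04,0.06,-1],[0,0,0,0,0,0,-1]]'
python3 -m jog '[[0,0,0,0,0.03,0.04,-1],[0,0,0,0,0,0,-1]]'
```

```text
t: 27.7
tool_pos: [0.4656, 0.3473, 0.061]
tool_rot: [-0.369, -2.903, 0.915]
contact_force: [-0.8, 0.1, -3.0]
opening: 0.0071
grip_force: 88.8
t: 27.95
tool_pos: [0.4656, 0.3475, 0.0607]
tool_rot: [-0.37, -2.902, 0.916]
contact_force: [-3.8, 0.2, 5.2]
opening: 0.0069
grip_force: 89.8
```

```bash
python3 -m jog '[[0,0,0,0,0,0,-0.3],[0,0,0,0,0,0,0],[0,0,0,0,0,0,0],[0,0,0,0,0,-0.5,0],[0,0,0,0,0,-1,0]]'
python3 -m jog '[[0,0,0,0,0,-1,0],[0,0,0,0,0,-1,0],[0,0,0,0,0,-1,0],[0,0,0,0,0,-1,0],[0,0,0,0,0,-1,0]]'
python3 -m jog '[[-1,0,0,0,0,-1,0],[-1,0,0,0,0,0,0],[-1,0,0,0,0,0,0],[-1,0,0,0,0,0,0],[-1,0,0,0,0,0,0]]'
python3 -m jog '[[-1,0,0,0,0,0,1],[-1,0,0,0,0,0,1],[0,0,0,0,0,0,1],[0,0,0,0,0,0,1]]'
python3 - <<'E'
from h import *
import pickle
p,r=tool();print(p,r.as_matrix().round(3),status.get_obs()["q"].round(2))
t=cam("top");save(t,"top6.png");pickle.dump(t,open("top6.pkl","wb"))
for n in("top","scene"):
    d=t if n=="top" else cam(n)
    hsv=cv2.cvtColor(d["img"],cv2.COLOR_RGB2HSV)
    m=((hsv[...,0]<12)|(hsv[...,0]>172))&(hsv[...,1]>90)&(hsv[...,2]>60)
    for st,c in blobs(m,12):
        P=plane(d,[c],.012)[0]
        if st[4]<600 and .3<P[0]<.9: print(n,st[4],c.round(1),P.round(3))
    if n=="scene":pickle.dump(d,open("scene6.pkl","wb"));save(d,"scene6.png")
E
```

```text
t: 28.58
tool_pos: [0.4716, 0.3721, 0.0962]
tool_rot: [-0.369, -2.9, 0.917]
contact_force: [-0.3, 0.8, 0.1]
opening: 0.0426
grip_force: 0.0
t: 29.2
tool_pos: [0.4938, 0.4567, 0.2211]
tool_rot: [-0.37, -2.904, 0.914]
contact_force: [-0.5, 0.0, -0.8]
opening: 0.0428
grip_force: 0.0
t: 29.82
tool_pos: [0.4981, 0.4729, 0.2453]
tool_rot: [-0.392, -3.085, 0.264]
contact_force: [0.6, 0.8, 0.1]
opening: 0.0425
grip_force: 0.0
t: 30.32
tool_pos: [0.498, 0.4726, 0.2444]
tool_rot: [0.396, 3.116, -0.001]
contact_force: [-0.1, 0.4, -0.2]
opening: 0.0854
grip_force: 0.0
[0.49800993 0.47259214 0.24439195] [[-0.968  0.25   0.   ]
 [ 0.25   0.968 -0.001]
 [-0.    -0.001 -1.   ]] [ 0.65  0.19  1.44 -0.    1.51 -0.67]
top 248 [303.8 135.1] [0.717 0.178 0.012]
top 16 [394.2 151.2] [ 0.661 -0.094  0.012]
top 15 [382.7 152.5] [ 0.658 -0.06   0.012]
top 87 [473.5 190.7] [ 0.537 -0.325  0.012]
top 78 [381.9 193.9] [ 0.532 -0.053  0.012]
top 77 [369.9 210. ] [ 0.485 -0.016  0.012]
top 75 [387.  211.1] [ 0.48  -0.067  0.012]
scene 19 [432.5 185.2] [0.45  0.502 0.012]
scene 89 [263.3 203.4] [ 0.419 -0.048  0.012]
scene 80 [177.  250.2] [ 0.539 -0.325  0.012]
scene 164 [356.3 275.7] [0.716 0.189 0.012]
scene 140 [129.8 376.5] [ 0.898 -0.461  0.012]
scene 69 [ 11.2 390.1] [ 0.896 -0.805  0.012]
```

```bash
python3 -m jog '[[0,0,0,-0.09,-0.99,-0.12,1],[0,0,0,-0.09,-0.99,-0.12,1],[0,0,0,-0.09,-0.99,-0.12,1],[0,0,0,-0.09,-0.99,-0.12,1],[0,0,0,-0.09,-0.99,-0.12,1]]'
python3 -m jog '[[0,0,0,-0.09,-0.99,-0.12,1],[0,0,0,-0.09,-0.99,-0.12,1],[0,0,0,-0.09,-0.99,-0.12,1],[0,0,0,-0.09,-0.99,-0.12,1],[0,0,0,-0.09,-0.99,-0.12,1]]'
python3 -m jog '[[0,0,0,-0.09,-0.99,-0.12,1],[0,0,0,-0.09,-0.99,-0.12,1],[0,0,0,-0.09,-0.99,-0.12,1],[0,0,0,-0.09,-0.99,-0.12,1],[0,0,0,-0.09,-0.99,-0.12,1]]'
python3 -m jog '[[0,0,0,-0.09,-0.99,-0.12,1],[0,0,0,-0.65,-0.95,0.33,1],[0,0,0,-0.65,-0.95,0.33,1],[0,0,0,-0.65,-0.95,0.33,1],[0,0,0,-0.65,-0.95,0.33,1]]'
python3 -m jog '[[0,0,0,-0.65,-0.95,0.33,1],[0,0,0,-0.65,-0.95,0.33,1],[0,0,0,-0.65,-0.95,0.33,1],[0,0,0,-0.65,-0.95,0.33,1],[0,0,0,-0.65,-0.95,0.33,1]]'
python3 -m jog '[[0,0,0,-0.65,-0.95,0.33,1],[0,0,0,0,0,0,1],[0,0,0,0,0,0,1]]'
cat > stray.py <<'E'
from h import *
p,r=tool();print(p,status.get_obs()["q"].round(2))
d=cam("wrist");save(d,"ws.png")
hsv=cv2.cvtColor(d["img"],cv2.COLOR_RGB2HSV)
m=(((hsv[...,0]<12)|(hsv[...,0]>172))&(hsv[...,1]>90)&(hsv[...,2]>50)).astype(np.uint8)
m=cv2.morphologyEx(m,cv2.MORPH_OPEN,np.ones((5,5)))
for c in cv2.findContours(m,0,2)[0]:
    a=cv2.contourArea(c)
    if a<200: continue
    w=plane(d,c.reshape(-1,2),.018)[:,:2]
    rc=cv2.minAreaRect((w*1000).astype(np.float32));M=cv2.moments(c);print(a,M["m10"]/M["m00"],M["m01"]/M["m00"],"rect",rc, "mean@.009",plane(d,[[M["m10"]/M["m00"],M["m01"]/M["m00"]]],.012)[0].round(4))
t=cam("top");h=cv2.cvtColor(t["img"],cv2.COLOR_RGB2HSV)
mm=((h[...,0]<12)|(h[...,0]>172))&(h[...,1]>90)&(h[...,2]>60)
for st,c in blobs(mm,40):
    P=plane(t,[c],.012)[0]
    if .3<P[0]<.8 and st[4]<300:print("top",st[4],P.round(3))
E
python3 stray.py
```

```text
t: 31.05
tool_pos: [0.4737, 0.3247, 0.2619]
tool_rot: [-0.396, -3.116, 0.001]
contact_force: [0.1, -0.4, 0.6]
opening: 0.0852
grip_force: 0.0
t: 31.68
tool_pos: [0.4496, 0.1774, 0.2801]
tool_rot: [-0.395, -3.116, 0.001]
contact_force: [0.5, 0.0, -0.1]
opening: 0.0852
grip_force: 0.0
t: 32.3
tool_pos: [0.4255, 0.0301, 0.2982]
tool_rot: [-0.396, -3.116, 0.001]
contact_force: [-0.4, -0.4, 0.4]
opening: 0.0856
grip_force: 0.0
t: 32.92
tool_pos: [0.4682, -0.1295, 0.2617]
tool_rot: [-0.396, -3.116, 0.0]
contact_force: [1.2, -0.1, 0.6]
opening: 0.0853
grip_force: 0.0
t: 33.55
tool_pos: [0.5271, -0.2919, 0.2118]
tool_rot: [-0.396, -3.116, -0.0]
contact_force: [-0.1, -0.3, 0.2]
opening: 0.0852
grip_force: 0.0
t: 33.92
tool_pos: [0.5382, -0.3228, 0.2023]
tool_rot: [-0.396, -3.116, -0.001]
contact_force: [0.1, -0.5, 1.0]
opening: 0.0853
grip_force: 0.0
[ 0.53823217 -0.32282992  0.20229309] [-0.66  0.08  1.63  0.    1.43 -1.98]
650.5 310.02562131693566 171.5308736869075 rect ((533.3309936523438, -324.95281982421875), (26.845884323120117, 27.856582641601562), 61.07883834838867) mean@.009 [ 0.5343 -0.3253  0.012 ]
836.5 571.8846383741782 101.18529587567244 rect ((528.8505249023438, -55.422080993652344), (28.578628540039062, 34.23774337768555), 3.86783504486084) mean@.009 [ 0.5297 -0.051   0.012 ]
878.5 555.5871751090874 50.52191235059761 rect ((477.85455322265625, -68.25699615478516), (33.3292350769043, 27.26395606994629), 78.00370025634766) mean@.009 [ 0.4774 -0.0638  0.012 ]
870.5 604.0026804518475 43.948688493203136 rect ((481.8652648925781, -18.232173919677734), (27.19351577758789, 35.54951858520508), 1.2684836387634277) mean@.009 [ 0.4819 -0.013   0.012 ]
top 248 [0.717 0.178 0.012]
top 88 [ 0.537 -0.325  0.012]
top 78 [ 0.532 -0.053  0.012]
top 77 [ 0.485 -0.016  0.012]
top 75 [ 0.48  -0.067  0.012]
top 55 [0.474 0.498 0.012]
```

```bash
python3 -m jog '[[0,0,0.97,0,0,0,1],[0,0,0.97,0,0,0,1],[0,0,0.97,0,0,0,1],[0,0,0,0.06,-0.14,0.7,1],[0,0,0,0,0,1,1]]'
python3 -m jog '[[0,0,0,0,0,1,1],[0,0,0,0,0,1,1],[0,0,0,0,0,1,1],[0,0,0,0,0,1,0.7],[0,0,0,0,0,0,0.3]]'
python3 -m jog '[[0,0,0,0,0,0.5,0.3],[0,0,0,0,0,0.3,0.3],[0,0,0,0,0,0,0.3],[0,0,0,0,0,0,0.3]]'
python3 - <<'E'
from h import *
print(tool()[0]);d=cam("wrist");save(d,"w7.png")
E
```

```text
t: 34.65
tool_pos: [0.5345, -0.3262, 0.1512]
tool_rot: [0.785, 3.04, -0.002]
contact_force: [-0.2, -0.6, -1.3]
opening: 0.0855
grip_force: 0.0
t: 35.28
tool_pos: [0.5315, -0.3237, 0.0271]
tool_rot: [-0.784, -3.035, -0.005]
contact_force: [0.2, -0.0, 0.4]
opening: 0.0567
grip_force: 0.0
t: 35.78
tool_pos: [0.5348, -0.3265, 0.008]
tool_rot: [0.788, 3.04, -0.001]
contact_force: [-0.4, -0.2, 0.2]
opening: 0.0555
grip_force: 0.0
[ 0.53482917 -0.32647745  0.00802046]
```

View pics/w7.png

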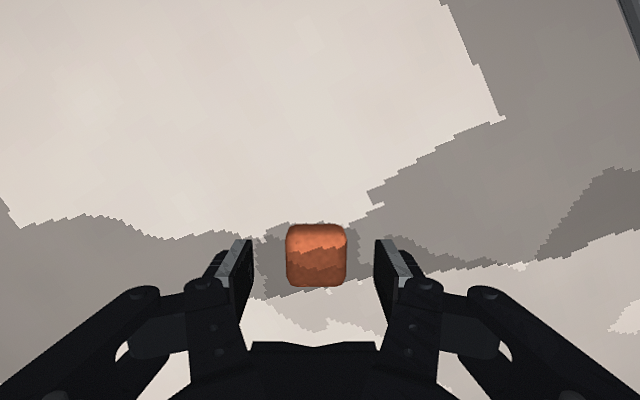

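```bash
python3 -m jog '[[0,0,0,0,0,0,-1],[0,0,0,0,0,0,-1],[0,0,0,0,0,0,-1],[0,0,0,0,0,0,-1]]' 40
python3 -m jog '[[0,0,0,0,0,-0.5,-1],[0,0,0,0,0,-1,-1],[0,0,0,0,0,-1,-1],[0,0,0,0,0,-1,-1],[0,0,0,0,0,-1,-1]]'
python3 -m jog '[[0,0,0,0,0,-1,-1],[0,0,0,0,0,0,-1],[0,0,0,0,0,0,-1]]'
python3 - <<'E'
from h import *
print(tool()[0]);goto([.50,-.095,.172])
E
```

```text
t: 36.33
tool_pos: [0.5349, -0.3266, 0.0081]
tool_rot: [0.788, 3.04, -0.001]
contact_force: [0.2, -0.1, 3.6]
opening: 0.0268
grip_force: 39.8
t: 36.95
tool_pos: [0.5341, -0.3259, 0.1438]
tool_rot: [-0.788, -3.041, -0.0]
contact_force: [0.3, 0.4, -0.2]
opening: 0.0268
grip_force: 39.4
t: 37.33
tool_pos: [0.5338, -0.3257, 0.1713]
tool_rot: [-0.788, -3.04, -0.001]
contact_force: [0.3, 0.4, -1.3]
opening: 0.0268
grip_force: 39.4
[ 0.53382256 -0.32571266  0.17130877]
turn [0. 0. 0.] shift [ 4.72  6.17 -0.01]
```

```bash
python3 -m jog '[[0,0,0,0.67,0.88,0,-1],[0,0,0,0.67,0.88,0,-1],[0,0,0,0.67,0.88,0,-1],[0,0,0,0.67,0.88,0,-1],[0,0,0,0.67,0.88,0,-1]]'
python3 -m jog '[[0,0,0,0.67,0.88,0,-1],[0,0,0,0.67,0.88,0,-1],[0,0,0,0,0,0.9,-1],[0,0,0,0,0,0.9,-1],[0,0,0,0,0,0.9,-1]]'
python3 -m jog '[[0,0,0,0,0,0.8,-1],[0,0,0,0,0,0,-1],[0,0,0,0,0,0,-0.4],[0,0,0,0,0,0,-0.1],[0,0,0,0,0,0,-0.1]]'
python3 -m jog '[[0,0,0,0,0,-0.6,-0.1],[0,0,0,0,0,-1,-0.1],[0,0,0,0,0,-1,-0.1],[0,0,0,0,0,-1,-0.1],[0,0,0,0,0,0,-0.1]]'
python3 stray.py; python3 - <<'E'
from h import *
import pickle
for n in("top","scene"):
    d=cam(n);save(d,n+"8.png");pickle.dump(d,open(n+"8.pkl","wb"))
E
```

```text
t: 37.95
tool_pos: [0.5092, -0.1604, 0.1699]
tool_rot: [-0.788, -3.037, -0.001]
contact_force: [-0.4, 0.8, 0.7]
opening: 0.027
grip_force: 39.4
t: 38.58
tool_pos: [0.4997, -0.0956, 0.0885]
tool_rot: [-0.787, -3.038, -0.0]
contact_force: [-0.9, -0.4, -0.3]
opening: 0.0269
grip_force: 39.4
t: 39.2
tool_pos: [0.5019, -0.0965, 0.0685]
tool_rot: [0.788, 3.039, -0.0]
contact_force: [0.5, 0.8, -0.9]
opening: 0.0387
grip_force: 0.0
t: 39.83
tool_pos: [0.5035, -0.097, 0.1802]
tool_rot: [0.786, 3.033, -0.001]
contact_force: [0.7, -1.0, -0.4]
opening: 0.0383
grip_force: 0.0
[ 0.50346788 -0.09703115  0.18018938] [-0.34 -0.19  1.93  0.    1.39 -1.4 ]
761.0 366.2255803766973 179.02365308804204 rect ((528.09033203125, -53.29745864868164), (28.379535675048828, 27.026348114013672), 3.474292516708374) mean@.009 [ 0.5296 -0.0531  0.012 ]
751.5 312.90175205145266 176.49811488134839 rect ((501.4866027832031, -96.17355346679688), (26.543704986572266, 27.96283721923828), 60.26679611206055) mean@.009 [ 0.5024 -0.0969  0.012 ]
807.0 328.5656753407683 137.6635687732342 rect ((476.654052734375, -66.16648864746094), (26.993913650512695, 27.24703025817871), 77.43264770507812) mean@.009 [ 0.4771 -0.0661  0.012 ]
869.5 379.56162545524245 115.04983707111366 rect ((481.1034240722656, -16.314407348632812), (27.621240615844727, 27.93082618713379), 1.1952934265136719) mean@.009 [ 0.4817 -0.0152  0.012 ]
top 247 [0.717 0.179 0.012]
top 70 [ 0.663 -0.072  0.012]
top 78 [ 0.532 -0.053  0.012]
top 77 [ 0.485 -0.016  0.012]
top 57 [0.474 0.498 0.012]
```

All four weights are in the box. Next the lid: shut the fingers, go over and behind it, then push it round its arc.

```bash
python3 -m jog '[[0,0,-0.97,0,0,-1,-1],[0,0,-0.97,0,0,-1,-1],[0,0,-0.97,0,0,-1,-1],[0,0,-0.97,0,0,-1,-1],[0,0,-0.97,0,0,-1,-1]]'
python3 -m jog '[[0,0,-0.97,0,0,-0.7,-1],[0,0,-0.97,0,0,0,-1],[0,0,0,0,0,0,-1],[0,0,0,0,0,0,-1]]'
python3 - <<'E'
from h import *
p,r=tool();print(p,r.as_matrix().round(3));goto([.68,-.035,.35])
d=cam("scene");save(d,"s9.png");t=cam("top");save(t,"t9.png")
a=cv2.resize(d["img"][150:260,200:340],(400,314));b=cv2.resize(t["img"][130:250,320:450],(340,314))
cv2.imwrite("pics/c9.png",np.hstack([a,b])[...,::-1])
E
```

```text
t: 40.65
tool_pos: [0.5007, -0.0961, 0.3246]
tool_rot: [-0.127, -3.136, -0.001]
contact_force: [0.7, 0.2, 0.2]
opening: 0.0
grip_force: 0.0
t: 41.15
tool_pos: [0.5008, -0.0962, 0.3449]
tool_rot: [0.132, -3.136, -0.001]
contact_force: [1.0, 0.2, -0.6]
opening: -0.0001
grip_force: 0.0
[ 0.50082252 -0.09615143  0.34491706] [[-0.996 -0.084 -0.002]
 [-0.084  0.996  0.001]
 [ 0.002  0.001 -1.   ]]
turn [0. 0. 0.] shift [-6.12  1.53 -0.18]
```

View pics/c9.png

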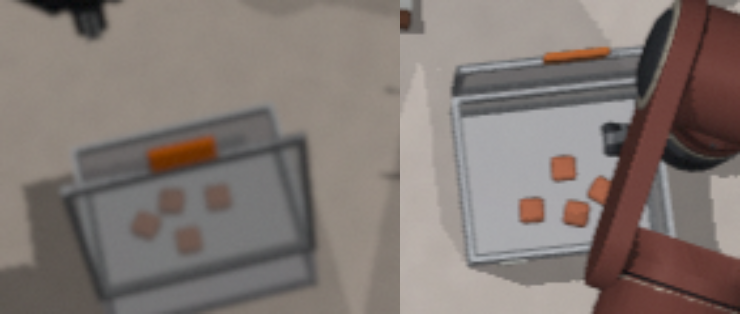

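Four weights show in the box in both panels, and the lid is still upright. Moving behind it.

```bash
python3 -m jog '[[0,0,0,-0.88,0.22,-0.03,-1],[0,0,0,-0.88,0.22,-0.03,-1],[0,0,0,-0.88,0.22,-0.03,-1],[0,0,0,-0.88,0.22,-0.03,-1],[0,0,0,-0.88,0.22,-0.03,-1]]'
python3 -m jog '[[0,0,0,-0.88,0.22,-0.03,-1],[0,0,0,-0.88,0.22,-0.03,-1],[0,0,0,0,0,0,-1]]'
python3 -m jog '[[0,0,0,0,0,1,-1],[0,0,0,0,0,1,-1],[0,0,0,0,0,1,-1],[0,0,0,0,0,0.2,-1],[0,0,0,0,0,0,-1]]'
python3 - <<'E'
from h import *
p,r=tool();print(p)
H=np.array([.609,-.036,.09]);n=np.array([-r.as_matrix()[0,0],-r.as_matrix()[1,0],0]);rho=.165
def T(th):return H+n*(-rho*np.cos(th)+.008*np.sin(th)+.011)+np.array([0,0,rho*np.sin(th)+.008*np.cos(th)])
prev=p
for deg in(90,85,75,65,55,45,35,25,15,8,0):
    q=T(np.radians(deg));print(deg,q.round(3),"from prev:",(r.inv().apply(q-prev)/.03).round(2));prev=q
E
```

```text
t: 41.88
tool_pos: [0.6306, -0.0518, 0.3503]
tool_rot: [0.133, -3.138, -0.0]
contact_force: [-0.1, 0.4, 0.0]
opening: -0.0002
grip_force: 0.0
t: 42.25
tool_pos: [0.682, -0.034, 0.3512]
tool_rot: [0.135, -3.137, -0.001]
contact_force: [-0.2, -0.7, 0.3]
opening: 0.0002
grip_force: 0.0
t: 42.88
tool_pos: [0.6811, -0.0347, 0.2571]
tool_rot: [0.133, -3.139, 0.0]
contact_force: [-0.2, -0.1, 0.1]
opening: -0.0001
grip_force: 0.0
[ 0.6810605  -0.03471502  0.25706748]
90 [ 0.628 -0.034  0.255] from prev: [1.76 0.16 0.07]
85 [ 0.614 -0.036  0.255] from prev: [ 0.48 -0.   -0.  ]
75 [ 0.585 -0.038  0.251] from prev: [0.95 0.   0.12]
65 [ 0.558 -0.04   0.243] from prev: [0.92 0.   0.28]
55 [ 0.532 -0.043  0.23 ] from prev: [0.85 0.   0.44]
45 [ 0.509 -0.044  0.212] from prev: [0.76 0.   0.58]
35 [ 0.49  -0.046  0.191] from prev: [0.65 0.   0.7 ]
25 [ 0.474 -0.047  0.167] from prev: [0.52 0.   0.81]
15 [ 0.463 -0.048  0.14 ] from prev: [0.37 0.   0.89]
8 [ 0.458 -0.049  0.121] from prev: [0.17 0.   0.65]
0 [ 0.456 -0.049  0.098] from prev: [0.09 0.   0.76]
```

```bash
python3 -m jog '[[0,0,0,0.6,0.05,0.02,-1],[0,0,0,0.6,0.05,0.02,-1],[0,0,0,0.56,0.05,0.02,-1],[0,0,0,0.24,0,0,-1],[0,0,0,0.24,0,0,-1]]'
python3 -m jog '[[0,0,0,0.32,0,0.03,-1],[0,0,0,0.32,0,0.04,-1],[0,0,0,0.32,0,0.05,-1],[0,0,0,0.31,0,0.09,-1],[0,0,0,0.31,0,0.09,-1]]'
python3 -m jog '[[0,0,0,0.3,0,0.1,-1],[0,0,0,0.29,0,0.14,-1],[0,0,0,0.28,0,0.15,-1],[0,0,0,0.28,0,0.15,-1],[0,0,0,0.25,0,0.19,-1]]'
python3 -m jog '[[0,0,0,0.25,0,0.19,-1],[0,0,0,0.25,0,0.2,-1],[0,0,0,0.22,0,0.23,-1],[0,0,0,0.22,0,0.23,-1],[0,0,0,0.21,0,0.24,-1]]'
python3 -m jog '[[0,0,0,0.17,0,0.27,-1],[0,0,0,0.17,0,0.27,-1],[0,0,0,0.17,0,0.27,-1],[0,0,0,0.12,0,0.3,-1],[0,0,0,0.12,0,0.3,-1]]'
```

```text
t: 43.5
tool_pos: [0.6145, -0.0359, 0.2564]
tool_rot: [-0.134, 3.136, -0.001]
contact_force: [2.3, 0.2, 2.3]
opening: -0.0002
grip_force: 1.0
t: 44.12
tool_pos: [0.5661, -0.0399, 0.2456]
tool_rot: [0.134, -3.138, 0.0]
contact_force: [1.1, -0.5, 1.1]
opening: 0.0001
grip_force: 0.7
t: 44.75
tool_pos: [0.5243, -0.0433, 0.2237]
tool_rot: [0.134, -3.138, -0.0]
contact_force: [0.7, -0.8, 0.5]
opening: -0.0004
grip_force: 0.6
t: 45.38
tool_pos: [0.4902, -0.0463, 0.1907]
tool_rot: [-0.134, 3.139, 0.0]
contact_force: [0.4, 0.9, -0.3]
opening: 0.0002
grip_force: 0.5
t: 46.0
tool_pos: [0.4678, -0.0483, 0.1483]
tool_rot: [0.134, -3.138, -0.0]
contact_force: [-0.3, 0.0, 1.9]
opening: -0.0001
grip_force: 0.4
```

```bash
python3 -m jog '[[0,0,0,0.12,0,0.29,-1],[0,0,0,0.08,0,0.3,-1],[0,0,0,0.08,0,0.3,-1],[0,0,0,0.03,0,0.25,-1],[0,0,0,0.03,0,0.25,-1]]'
python3 -m jog '[[0,0,0,0.03,0,0.2,-1],[0,0,0,0,0,0.05,-1],[0,0,0,0,0,0,-1]]'
```

```text
t: 46.62
tool_pos: [0.4578, -0.0491, 0.1067]
tool_rot: [0.134, -3.138, -0.0]
contact_force: [-0.3, -0.1, -0.2]
opening: -0.0001
grip_force: 0.4
t: 47.0
tool_pos: [0.4571, -0.0491, 0.0997]
tool_rot: [0.134, -3.139, -0.0]
contact_force: [0.3, -0.7, 0.0]
opening: -0.0001
grip_force: 0.0
```

```bash
python3 -m jog '[[0,0,0,0,0,0.07,-1],[0,0,0,0,0,0,-1]]'; python3 -m jog '[[0,0,0,0,0,0.07,-1],[0,0,0,0,0,0,-1]]'
```

```text
t: 47.25
tool_pos: [0.4575, -0.0492, 0.0985]
tool_rot: [-0.134, 3.138, -0.0]
contact_force: [-2.8, 0.5, 4.2]
opening: -0.0002
grip_force: 2.1
t: 47.5
tool_pos: [0.4576, -0.0493, 0.0984]
tool_rot: [0.134, -3.138, 0.0]
contact_force: [-8.7, 1.1, 16.0]
opening: 0.0001
grip_force: 8.0
```

Firm contact at z = 0.098 m, the top face of a shut lid. Retreating and checking.

```bash
python3 -m jog '[[0,0,0,0,0,-0.4,-1],[0,0,0,0,0,-1,-1],[0,0,0,0,0,-1,-1],[0,0,0,0,0,-1,-1],[0,0,0,0,0,-1,-1]]'
python3 -m jog '[[0,0,0,0.5,-0.9,-0.6,-1],[0,0,0,0.5,-0.9,-0.6,-1],[0,0,0,0.5,-0.9,-0.6,-1],[0,0,0,0,-0.9,0,-1],[0,0,0,0,-0.9,0,-1]]'
python3 -m jog '[[0,0,0,0,-0.9,0,-1],[0,0,0,0,-0.9,0,-1],[0,0,0,0,-0.9,0,-1],[0,0,0,0,0,0,-1],[0,0,0,0,0,0,-1]]'
python3 - <<'E'
from h import *
d=cam("scene");save(d,"s10.png");t=cam("top");save(t,"t10.png")
hsv=cv2.cvtColor(d["img"],cv2.COLOR_RGB2HSV)
for n,x in(("s",d),("t",t)):
    h=cv2.cvtColor(x["img"],cv2.COLOR_RGB2HSV);m=(h[...,0]<14)&(h[...,1]>200)&(h[...,2]>120)
    for st,c in blobs(m,20):
        P=plane(x,[c],.094)[0]
        if .3<P[0]<.6 and abs(P[1])<.15:print(n,st[4],c,P.round(3))
a=cv2.resize(d["img"][110:290,190:470],(440,283));b=cv2.resize(t["img"][120:300,160:440],(440,283))
cv2.imwrite("pics/c10.png",np.vstack([a,b])[...,::-1])
E
```

```text
t: 48.12
tool_pos: [0.457, -0.0491, 0.2285]
tool_rot: [-0.134, 3.138, -0.0]
contact_force: [-0.7, -0.0, -0.1]
opening: 0.0002
grip_force: 0.0
t: 48.75
tool_pos: [0.4238, -0.1885, 0.2821]
tool_rot: [-0.134, 3.137, -0.001]
contact_force: [0.1, -0.0, 0.6]
opening: -0.0
grip_force: 0.0
t: 49.38
tool_pos: [0.4306, -0.2677, 0.2814]
tool_rot: [0.134, -3.139, -0.001]
contact_force: [0.4, 0.1, -0.8]
opening: 0.0
grip_force: 0.0
```

View pics/c10.png

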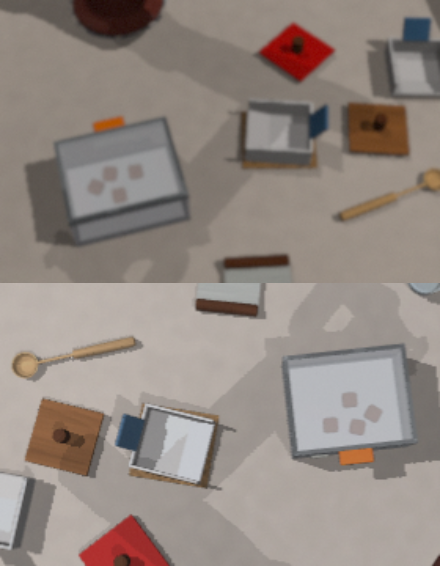

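The lid is shut (tab at (357,457)) with four weights inside. The empty dish is upright on the mat, the cover lies flat, and the ramekin, scraper and spoon look untouched.

```bash
python3 -c "
from station import finish_job
print(finish_job())"
```

```text
the job is handed in; nothing more can be done
None
```

The job is handed in, with no verdict returned: all four weights I found (three from the dish, one stray) are in the shut box, the empty dish is upright on its mat, the wooden cover is flat on the sill, and nothing else was moved.

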